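# Lock the keyhole port cover onto the analyser's studs

## Robot

A 6-joint arm with a two-finger parallel gripper is mounted at the origin on the work surface. World frame = base frame: x ahead of the robot, y to its left, z up, the work surface at z = 0. Lengths are in m, angles in rad, forces in N, time in s.
With the tool pointing down it reaches from about 0.425 to 0.95 m from the base axis. Payload 3.5 kg.
Tool frame: the origin (TCP) lies at the very end of the fingers, on their centre line; the grasp point (between the pads) lies 19 mm behind it; z points along the fingers, y is the line along which they close (so a half turn about z gives the same grasp; the last joint's range is limited). The gripper opens to 85 mm and grips with 20 to 120 N. Pads are 22 mm wide; open, the fingers measure 114 mm over their backs; the gripper's body (76 mm by 85 mm) begins 54 mm behind the grasp point. The pads swing forward as they close: fully open they stand 13 mm farther back than shut.
Start: joints at [1.056, 0.286, 1.577, -0, 1.279, -0.15], TCP at [0.241, 0.631, 0.231] pointing down, gripper open.
Joint ranges: [-2.77, 2.77], [-0.9, 2.22], [0.21, 2.48], [-1.53, 4.67], [0.24, 2.81], [-2.84, 2.84]. Speed limits (rad/s): [2.79, 2.79, 3.14, 3.14, 3.14, 3.14].

## Interface

Orientations are given as a unit quaternion [x, y, z, w].
In Python, from plant import ctrl, optics, sign_off gives the robot as it stands.
- The arm moves only by the shell command python3 -m creep 'ROWS' [FORCE]. ROWS is JSON, a list of rows, each an object of numbers: "x", "y", "z": the shift along the tool's x, y, z in mm; "rx", "ry", "rz": the turn, a rotation vector about the tool's x, y, z in degrees; "grip": the opening, from 0 (shut) to 1 (fully open). In form: [{"x": .., "y": .., "z": .., "rx": .., "ry": .., "rz": .., "grip": ..}, ...]. A call has exactly 10 rows; each row shifts and turns the commanded pose from where the row before left it, along the tool's axes as they then stand; what a row does not reach is not made up. A row lasts 1/12 s, in which the tool goes at most 41.7 mm and 7.16 degrees, less where a joint would pass 70% of its speed; a pose out of reach is approached as far as the arm can. A call with a gripper value outside its range is refused whole. The fingers move at their own pace and stop on an object; FORCE is the grip in N (left out, the last holds). Time passes only in rows, so rows that do not move let the fingers close, or fill a call up. It gives the time, the measured TCP pose, the force, the opening and the grip force at its end, in the units of the state.
- ctrl.get_state(): the state, without advancing time (a new reading comes with each control period).
- optics.read_camera(name): name is "side" or "top"; returns a dict with "color" (384x512x3 uint8, blue, green, red), "K" (3x3 intrinsics, pixels), "R" (3x3) and "t" (3): a world point X has camera coordinates R X + t. Camera axes: x right, y down, z forward; pixel columns grow to the right and rows downward; lengths in m; the calibration is good to about 2 mm. A picture is of the moment at which its call begins. There is no depth.
- sign_off(): hands the job in; it is judged then, once.
The state is a dict: "time": time; "qpos": joint angles; "dq": joint speeds; "joint_efforts": joint torques, N m; "eef_pos": TCP position; "tcp_rot": TCP orientation; "contact_force": force on the tool from outside, world axes, zero at the start; "wrist_torque": the same for the moment, N m; "opening": opening from 0.0 (shut) to 1.0 (fully open); "finger_force": force on a finger pad.
Only numpy, scipy, OpenCV 4.12 (cv2) and the standard library are available. Lean on these libraries where they do the work, as an engineer would, in place of code of your own. Each camera call takes 0.05 s, during which the arm holds its last target. There are 200 camera calls.

## Task

Pick up the metal port cover from the bench by its black rib handle and hang it on the analyser's sloping deck: press the large ends of its two keyholes gently over the two stud heads until the cover lies flat on the seat plate, then slide it down the slope until it is fully home, and let go. Push gently throughout (under 30 N on the analyser) and leave the two sample cups and the jar where they are.

Things in the scene. Friction and masses are not known exactly. Their poses are not given: they have to be found in the camera images.
- cover_grip (a point): Centre of the grip on the loose port cover's handle, 30 mm above the cover's underside, over the plate's centre, cover axes. Handle: solid black rib 14 mm thick in x, 50 mm long in y, reaching from the plate's top (5 mm) to 45 mm above the underside; pinch it across x. At the start the cover lies flat on the bench, handle up.
- mark (a point): Point on the unpressed seat plate's surface: x uphill along the slope, y level across it (left, looking uphill), z straight out. Both studs stand at x = 0 of this frame, but the pair's midpoint lies 2 to 38 mm towards +y of it: it differs each time and is not measured; feel for it or see it. Fully home, cover_grip is at x = -12, z = +30 mm and y at that midpoint.
- analyser: Compact grey bench analyser, fixed, 270 by 320 mm, 141 mm high at the back, 24 mm at the front lip, its deck rising 25 degrees away from the robot; on it the seat plate with a round black port in the middle and a stud on either side. The studs do not shift sideways. Origin under its centre on the bench, x level towards uphill, z up.
- cover: Port cover, 0.2-0.4 kg: aluminium plate 110 (x) by 150 (y) by 5 mm; origin at the centre of its underside, z out on the handle side. Two keyholes through it at y = -48 and +48 mm: large end 20 mm across centred at x = -10 mm; an 11 mm wide slot runs from it to x = +16 mm, so a stud neck fully home stands at x = +12 mm. Its +x must point uphill.
- cup_a_mid (a point): Bystander: grey sample cup, diameter 38 mm, 20 mm high; its centre.
- cup_b_mid (a point): Bystander: a second, equal sample cup; its centre.
- jar_mid (a point): Bystander: closed jar, diameter 56 mm, 70 mm high; its centre.
- seat_mid (a point): Centre of the seat plate (20 mm to +y of mark, same axes): flat, 170 (x) by 200 mm (y), 6 mm proud of the 25 degree deck. Two steel studs stand on it 96 mm apart in y: neck 8 mm in diameter, head 16 mm with square rim, the head's underside 7.5 mm and its top 11 mm above the plate. Plate and studs are sprung: pushed with over 3 N they sink, 4 N/mm, 5 mm at most, then rigid.

How it is judged:
On the way, in this order (a step that is already met when the one before it is completed fails the run):
1. the cover is lifted clear of the bench (distance of cover_grip from where it was at the start of the episode above 0.08 m), for 0.1 s.
2. the large ends are over the stud heads: cover flat on the seat plate within 2.5 mm, not yet slid down (z of cover_grip in the frame of mark between 0.0235 and 0.0325 m and x of cover_grip in the frame of mark between 0 and 0.02 m and y of cover_grip in the frame of mark between -0.006 and 0.046 m), for 0.1 s.
At the end, for the whole second after the job is handed in: The cover hangs locked on both studs: flat on the seat plate (within 2.5 mm and 0.06 rad), square to it within 0.1 rad, slid down to within 3.5 mm of the end of its slots, released and at rest (z of cover_grip in the frame of mark between 0.0235 and 0.0325 m and x of cover_grip in the frame of mark between -0.016 and -0.0085 m and y of cover_grip in the frame of mark between -0.001 and 0.041 m and angle between the z axis of cover_grip and the z axis of mark, either way round below 0.06 rad and angle between the y axis of cover_grip and the y axis of mark, either way round below 0.1 rad and linear speed of cover below 0.01 m/s); the robot touches nothing.
It fails at once if the cover is pushed against the analyser or its studs with more than 30 N (contact force between cover and analyser above 30 N).
It fails at once if a sample cup or the jar is moved by more than 15 mm (distance of any of cup_a_mid, cup_b_mid, jar_mid from where it was at the start of the episode above 0.015 m).
It also fails if it takes over 61 s, if anything falls off the work surface, if the arm or the gripper's body presses on something with over 40 N, if the wrist force passes 120 N, or if a joint passes its speed limit or range.

## Working session

There is one attempt and no reset: what is moved stays moved. The work goes in short steps, Python scripts to look and compute and a shell command to move; the robot and the scene stay as the last step left them, time stands still between calls to the robot, and variables do not carry over. Pictures are saved under pics/ and viewed, at most 10 in all, crops included, and the job is handed in when it is done.

```bash
mkdir -p pics; ls; python3 - <<'E'
from plant import ctrl,optics
import cv2,numpy as np
s=ctrl.get_state();print(s)
for n in("side","top"):
    d=optics.read_camera(n);cv2.imwrite(f"pics/{n}0.png",d["color"])
    np.savez(f"{n}0.npz",**{k:np.array(v) for k,v in d.items()})
    R=np.array(d["R"]);print(n,d["K"],R,-R.T@np.array(d["t"]))
a=[cv2.imread(f"pics/{n}0.png") for n in("top",)]
E
```

```text
pics
{'time': 0.0, 'qpos': array([ 1.05600569e+00,  2.87186083e-01,  1.57821422e+00,  1.83333306e-05,
        1.27860642e+00, -1.49991659e-01]), 'dq': array([-0.00056912, -0.0014435 ,  0.00167881,  0.00071189,  0.00040774,
       -0.00031716]), 'joint_efforts': array([-1.29203654e-04, -4.05974507e+01, -2.92625803e+01, -2.10748958e-04,
        5.91524920e-03,  2.36068658e-06]), 'eef_pos': array([0.24044133, 0.63000273, 0.22991342]), 'tcp_rot': array([ 1.81392254e-01,  9.83410084e-01, -1.13810436e-03, -4.02155259e-04]), 'contact_force': array([-0.1258294 , -0.70996681, -0.19518649]), 'wrist_torque': array([ 0.03042049, -0.00295268, -0.02421895]), 'finger_force': 0.0, 'opening': 0.9965863591721926}
side [[445.25006335   0.         251.05597081]
 [  0.         445.25006335 198.41049716]
 [  0.           0.           1.        ]] [[ 0.91575665 -0.40137939  0.01686247]
 [-0.22900387 -0.55604405 -0.798982  ]
 [ 0.33007118  0.72781151 -0.60111848]] [ 0.22845416 -0.70834653  0.71959699]
top [[420.41378155   0.         252.8573546 ]
 [  0.         420.41378155 195.87316884]
 [  0.           0.           1.        ]] [[ 0.0145973  -0.99951523  0.02749947]
 [-0.98244363 -0.01945278 -0.18554271]
 [ 0.18598771 -0.02430826 -0.98225133]] [0.38651204 0.0668324  1.11193512]
```

View pics/top0.png

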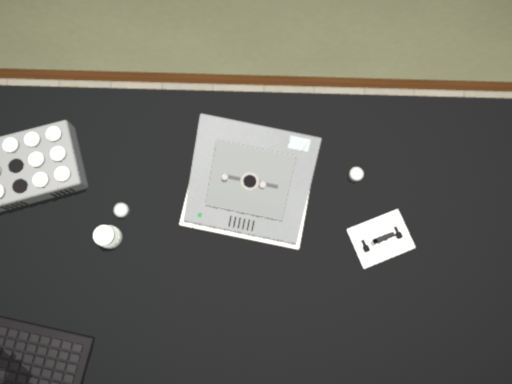

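View pics/side0.png

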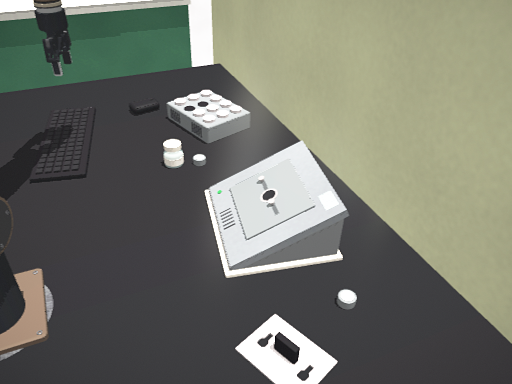

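The top view shows the analyser at about (250,182) with studs near (225,178) and (264,185), the cover at (381,238) with its black rib, cups at (121,210) and (356,174), and the jar at (108,236). The side view shows the cover at (286,352) and the studs at (262,180) and (271,202).

```bash
python3 - <<'E'
import cv2,numpy as np
t=cv2.imread("pics/top0.png");s=cv2.imread("pics/side0.png")
f=lambda im,x,y,w,h,k:cv2.resize(im[y:y+h,x:x+w],(w*k,h*k),interpolation=cv2.INTER_CUBIC)
a=f(t,340,200,80,75,5);b=f(t,200,132,100,75,4);c=f(s,230,310,110,74,4)[:,:400];d=f(s,225,155,100,75,4)
z=np.zeros((600,800,3),np.uint8)
z[:300,:400]=cv2.resize(a,(400,375))[:300];z[:300,400:]=b;z[300:596,:400]=c[:296];z[300:,400:]=d
cv2.imwrite("pics/m1.png",z)
E
```

```text
(no output)
```

View pics/m1.png

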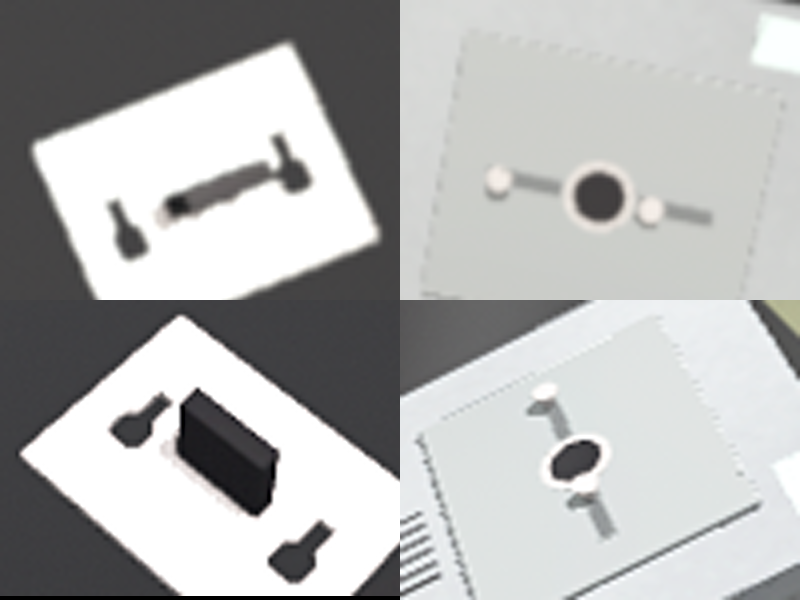

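The zoom shows the keyhole slots pointing image-up (roughly +x world, the same as uphill), large ends nearest the robot. Stud heads are at top (224.5,177.5) and (262.8,184.5), side (260.8,178.3) and (270.8,201).

```bash
cat >h.py <<'E'
import cv2,numpy as np
from scipy.spatial.transform import Rotation as Rn
def cam(n,i=0):
    d=np.load(f"{n}{i}.npz");return d
def ray(d,p):
    R=d["R"];C=-R.T@d["t"];v=R.T@np.linalg.inv(d["K"])@np.array([p[0],p[1],1.]);return C,v/np.linalg.norm(v)
def onz(d,p,z):
    C,v=ray(d,p);return C+v*(z-C[2])/v[2]
def tri(a,p,b,q):
    C1,v1=ray(a,p);C2,v2=ray(b,q)
    s=np.linalg.lstsq(np.c_[v1,-v2],C2-C1,rcond=None)[0]
    A=C1+s[0]*v1;B=C2+s[1]*v2;return (A+B)/2,np.linalg.norm(A-B)
def proj(d,X):
    c=d["R"]@X+d["t"];c=d["K"]@c;return c[:2]/c[2]
def blobs(m,off=(0,0),amin=5):
    n,l,st,c=cv2.connectedComponentsWithStats(m.astype(np.uint8))
    return [(c[i]+off,st[i,4]) for i in range(1,n) if st[i,4]>=amin]
def cent(g,x,y,r,thr):  # weighted centroid above thr
    w=np.clip(g[y-r:y+r+1,x-r:x+r+1].astype(float)-thr,0,None)
    Y,X=np.mgrid[y-r:y+r+1,x-r:x+r+1];return np.array([(w*X).sum(),(w*Y).sum()])/w.sum()
E
python3 - <<'E'
from h import *
np.set_printoptions(precision=4,suppress=True)
T,S=cam("top"),cam("side")
gt=cv2.cvtColor(T["color"],6);gs=cv2.cvtColor(S["color"],6)
print(gt[170:190,220:230].max(),gt[145:160,250:256].mean(),gs[170:185,255:268].max(),gs[210,250])
# cover quads
for d,g,c in((T,gt,(381,238)),(S,gs,(286,352))):
    m=(g>150).astype(np.uint8);cs,_=cv2.findContours(m,0,2)
    k=[x for x in cs if cv2.pointPolygonTest(x,c,False)>0][0]
    h=cv2.convexHull(k);q=cv2.approxPolyDP(h,6,True)[:,0]
    W=np.array([onz(d,p,.005) for p in q]);print(q.tolist(),W[:,:2].round(4).tolist(),W.mean(0),np.linalg.norm(W-np.roll(W,-1,0),axis=1))
st=[]
for p,q in(((224,177),(261,178)),((263,184),(271,201))):
    a=cent(gt,*p,5,215);b=cent(gs,*q,4,225);X,e=tri(T,a,S,b);print("stud",a,b,X,e);st.append(X)
d=st[0]-st[1];print("dist",np.linalg.norm(d),d,"yaw of y axis",np.degrees(np.arctan2(-d[0],d[1])))
# port
r=[]
for g,(x,y) in((gt,(250,181)),(gs,(269,195))):
    m=np.zeros_like(g);m[y-9:y+10,x-9:x+10]=g[y-9:y+10,x-9:x+10]<110
    b=max(blobs(m),key=lambda z:z[1]);print(b);r.append(b[0])
print("port",tri(T,r[0],S,r[1]))
# cups
E
```

```text
238 207.2 254 226
[[398, 209], [415, 247], [363, 268], [347, 228]] [[0.5679, -0.3517], [0.4668, -0.3921], [0.4099, -0.2514], [0.5141, -0.2122]] [ 0.4897 -0.3018  0.005 ] [0.1088 0.1517 0.1114 0.1495]
[[235, 348], [276, 314], [337, 361], [317, 383], [275, 383]] [[0.4092, -0.2522], [0.5133, -0.212], [0.5684, -0.3491], [0.5134, -0.3719], [0.4466, -0.3434]] [ 0.4902 -0.3057  0.005 ] [0.1116 0.1477 0.0596 0.0726 0.0986]
stud [224.117  176.1527] [260.6994 177.2171] [0.6263 0.1135 0.0993] 0.00022238725711115083
stud [262.2439 183.8293] [270.893  200.1299] [0.6088 0.0191 0.0994] 0.00020829338801728618
dist 0.09602377909250229 [ 0.0175  0.0944 -0.0001] yaw of y axis -10.477738108634473
(array([249.4286, 180.8952]), np.int32(105))
(array([268.4578, 194.6024]), np.int32(83))
port (array([0.6177, 0.0506, 0.0911]), np.float64(0.00030237448055380546))
```

```bash
cat >>h.py <<'E'
def plan(s,P,R):
    """turn (deg rotvec, tool axes) and then shift (mm, in the tool axes after the turn)"""
    R0=Rn.from_quat(s["tcp_rot"]);print("t",round(s["time"],2),"turn",np.degrees((R0.inv()*R).as_rotvec()).round(2),"shift",(R.inv().apply(P-s["eef_pos"])*1000).round(1),"shift before",(R0.inv().apply(P-s["eef_pos"])*1000).round(1),"F",s["contact_force"].round(2),"open",round(s["opening"],3),"ff",round(s["finger_force"],1))
def tool(y,z):
    y=np.array(y)/np.linalg.norm(y);z=np.array(z)/np.linalg.norm(z);return Rn.from_matrix(np.c_[np.cross(y,z),y,z])
a=np.radians(21.4);PICKR=tool([np.cos(a),np.sin(a),0],[0,0,-1]);PICK=np.array([.4897,-.3018,.012])
b=np.radians(-10.5);c25,s25=np.cos(np.radians(25)),np.sin(np.radians(25))
U=np.array([c25*np.cos(b),c25*np.sin(b),s25]);N=np.array([-s25*np.cos(b),-s25*np.sin(b),c25]);Y=np.array([-np.sin(b),np.cos(b),0])
MID=np.array([.61755,.0663,.09935])-.011*N   # stud pair midpoint, on plate surface
HANGR=tool(U,-N)
E
python3 -m creep '[{"rz":6.8},{"rz":6.8},{"rz":6.8},{"rz":6.8},{"rz":6.8},{"rz":6.8},{"rz":6.8},{"x":-40,"y":1.5},{"x":-40,"y":1.5},{"x":-40,"y":1.5}]' 40
python3 -m creep '[{"x":-40,"y":1.5},{"x":-40,"y":1.5},{"x":-40,"y":1.5},{"x":-40,"y":1.5},{"x":-40,"y":1.5},{"x":-40,"y":1.5},{"x":-40,"y":1.5},{"x":-40,"y":1.5},{"x":-40,"y":1.5},{"x":-40,"y":1.5}]'
python3 -c "
from h import *
from plant import ctrl
plan(ctrl.get_state(),PICK+[0,0,.1],PICKR);print(MID)"
```

```text
t 0.1 turn [-1.20e-01  3.00e-02  4.77e+01] shift [-958.5 -108.   118. ] shift before [-565.3 -781.4  119.6] F [ 0.72 -0.25 -0.68] open 1.001 ff 0.0
[0.62212096 0.06545282 0.08938061]$[0]: bad value
$[0]: bad value
```

```bash
python3 -m creep '[{"x":0,"y":0,"z":0,"rx":0,"ry":0,"rz":6.8,"grip":1},{"x":0,"y":0,"z":0,"rx":0,"ry":0,"rz":6.8,"grip":1},{"x":0,"y":0,"z":0,"rx":0,"ry":0,"rz":6.8,"grip":1},{"x":0,"y":0,"z":0,"rx":0,"ry":0,"rz":6.8,"grip":1},{"x":0,"y":0,"z":0,"rx":0,"ry":0,"rz":6.8,"grip":1},{"x":0,"y":0,"z":0,"rx":0,"ry":0,"rz":6.8,"grip":1},{"x":0,"y":0,"z":0,"rx":0,"ry":0,"rz":6.9,"grip":1},{"x":-40,"y":1.5,"z":0,"rx":0,"ry":0,"rz":0,"grip":1},{"x":-40,"y":1.5,"z":0,"rx":0,"ry":0,"rz":0,"grip":1},{"x":-40,"y":1.5,"z":0,"rx":0,"ry":0,"rz":0,"grip":1}]' 40
python3 -c "
from h import *
from plant import ctrl
plan(ctrl.get_state(),PICK+[0,0,.1],PICKR)"
```

```text
time: 0.93
eef_pos: [0.2885, 0.5192, 0.2302]
tcp_rot: [0.563, 0.827, -0.001, 0.0]
contact_force: [0.9, 0.3, 0.5]
opening: 0.997
finger_force: 0.0
t 0.93 turn [-0.08  0.06  0.1 ] shift [-837.8 -112.2  118.2] shift before [-837.5 -113.5  119.2] F [0.92 0.32 0.45] open 0.997 ff 0.0
```

```bash
python3 -m creep '[{"x":-40,"y":1.5,"z":0,"rx":0,"ry":0,"rz":0,"grip":1},{"x":-40,"y":1.5,"z":0,"rx":0,"ry":0,"rz":0,"grip":1},{"x":-40,"y":1.5,"z":0,"rx":0,"ry":0,"rz":0,"grip":1},{"x":-40,"y":1.5,"z":0,"rx":0,"ry":0,"rz":0,"grip":1},{"x":-40,"y":1.5,"z":0,"rx":0,"ry":0,"rz":0,"grip":1},{"x":-40,"y":1.5,"z":0,"rx":0,"ry":0,"rz":0,"grip":1},{"x":-40,"y":1.5,"z":0,"rx":0,"ry":0,"rz":0,"grip":1},{"x":-40,"y":1.5,"z":0,"rx":0,"ry":0,"rz":0,"grip":1},{"x":-40,"y":1.5,"z":0,"rx":0,"ry":0,"rz":0,"grip":1},{"x":-40,"y":1.5,"z":0,"rx":0,"ry":0,"rz":0,"grip":1}]'
python3 -m creep '[{"x":-39,"y":-12,"z":0,"rx":0,"ry":0,"rz":0,"grip":1},{"x":-39,"y":-12,"z":0,"rx":0,"ry":0,"rz":0,"grip":1},{"x":-39,"y":-12,"z":0,"rx":0,"ry":0,"rz":0,"grip":1},{"x":-39,"y":-12,"z":0,"rx":0,"ry":0,"rz":0,"grip":1},{"x":-39,"y":-12,"z":0,"rx":0,"ry":0,"rz":0,"grip":1},{"x":-39,"y":-12,"z":0,"rx":0,"ry":0,"rz":0,"grip":1},{"x":-39,"y":-12,"z":10,"rx":0,"ry":0,"rz":0,"grip":1},{"x":-38,"y":-12,"z":20,"rx":0,"ry":0,"rz":0,"grip":1},{"x":-30,"y":-12,"z":30,"rx":0,"ry":0,"rz":0,"grip":1},{"x":-30,"y":-12,"z":30,"rx":0,"ry":0,"rz":0,"grip":1}]'
python3 -c "
from h import *
from plant import ctrl
plan(ctrl.get_state(),PICK+[0,0,.05],PICKR)"
```

```text
time: 1.77
eef_pos: [0.4487, 0.1517, 0.2311]
tcp_rot: [0.564, 0.826, -0.0, -0.0]
contact_force: [0.9, 1.2, 0.1]
opening: 1.001
finger_force: 0.0
time: 2.6
eef_pos: [0.4722, -0.2315, 0.1457]
tcp_rot: [0.564, 0.826, -0.0, 0.001]
contact_force: [-0.0, 0.1, 0.0]
opening: 1.001
finger_force: 0.0
t 2.6 turn [ 0.07  0.12 -0.06] shift [-71.8  -9.4  83.7] shift before [-71.7  -9.4  83.9] F [-0.03  0.13  0.05] open 1.001 ff 0.0
```

```bash
python3 -m creep '[{"x":-18,"y":-2.3,"z":20,"rx":0,"ry":0,"rz":0,"grip":1},{"x":-18,"y":-2.3,"z":20,"rx":0,"ry":0,"rz":0,"grip":1},{"x":-18,"y":-2.4,"z":20,"rx":0,"ry":0,"rz":0,"grip":1},{"x":-18,"y":-2.4,"z":20,"rx":0,"ry":0,"rz":0,"grip":1},{"x":0,"y":0,"z":0,"rx":0,"ry":0,"rz":0,"grip":0.7},{"x":0,"y":0,"z":0,"rx":0,"ry":0,"rz":0,"grip":0.7},{"x":0,"y":0,"z":0,"rx":0,"ry":0,"rz":0,"grip":0.7},{"x":0,"y":0,"z":0,"rx":0,"ry":0,"rz":0,"grip":0.7},{"x":0,"y":0,"z":0,"rx":0,"ry":0,"rz":0,"grip":0.7},{"x":0,"y":0,"z":0,"rx":0,"ry":0,"rz":0,"grip":0.7}]'
python3 - <<'E'
from h import *
from plant import ctrl,optics
plan(ctrl.get_state(),PICK,PICKR)
a=[]
for n in("side","top"):
    im=optics.read_camera(n)["color"]
    a.append(cv2.resize(im[284:384,210:343] if n=="side" else im[180:280,315:448],(399,300)))
cv2.imwrite("pics/m2.png",np.hstack(a))
E
```

```text
time: 3.43
eef_pos: [0.4902, -0.2994, 0.0674]
tcp_rot: [0.563, 0.826, -0.0, 0.001]
contact_force: [-0.4, -0.7, 0.0]
opening: 0.699
finger_force: 0.0
t 3.43 turn [0.06 0.11 0.05] shift [-2.1 -1.4 55.4] shift before [-2.  -1.4 55.4] F [-0.4  -0.68  0.  ] open 0.699 ff 0.0
```

View pics/m2.png

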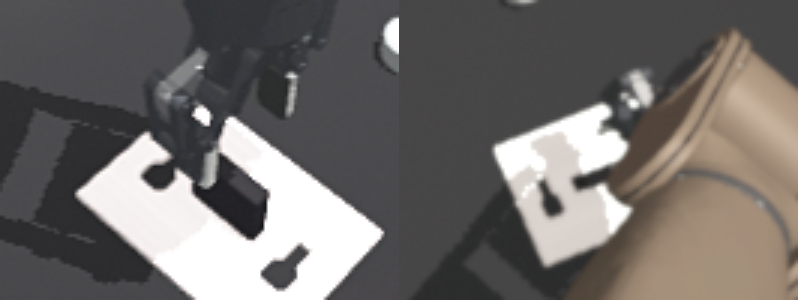

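The near finger at (208,170) and the far one at (285,95) straddle the rib from above, so descending is safe.

```bash
python3 -m creep '[{"x":-2,"y":-1.4,"z":15,"rx":0,"ry":0,"rz":0,"grip":0.7},{"x":0,"y":0,"z":15,"rx":0,"ry":0,"rz":0,"grip":0.7},{"x":0,"y":0,"z":13,"rx":0,"ry":0,"rz":0,"grip":0.7},{"x":0,"y":0,"z":7,"rx":0,"ry":0,"rz":0,"grip":0.7},{"x":0,"y":0,"z":4,"rx":0,"ry":0,"rz":0,"grip":0.7},{"x":0,"y":0,"z":1,"rx":0,"ry":0,"rz":0,"grip":0.7},{"x":0,"y":0,"z":0,"rx":0,"ry":0,"rz":0,"grip":0.4},{"x":0,"y":0,"z":0,"rx":0,"ry":0,"rz":0,"grip":0.2},{"x":0,"y":0,"z":0,"rx":0,"ry":0,"rz":0,"grip":0},{"x":0,"y":0,"z":0,"rx":0,"ry":0,"rz":0,"grip":0}]' 40
python3 -m creep '[{"x":0,"y":0,"z":0,"rx":0,"ry":0,"rz":0,"grip":0},{"x":0,"y":0,"z":0,"rx":0,"ry":0,"rz":0,"grip":0},{"x":0,"y":0,"z":0,"rx":0,"ry":0,"rz":0,"grip":0},{"x":0,"y":0,"z":0,"rx":0,"ry":0,"rz":0,"grip":0},{"x":0,"y":0,"z":-1,"rx":0,"ry":0,"rz":0,"grip":0},{"x":0,"y":0,"z":-2,"rx":0,"ry":0,"rz":0,"grip":0},{"x":0,"y":0,"z":-5,"rx":0,"ry":0,"rz":0,"grip":0},{"x":0,"y":0,"z":-10,"rx":0,"ry":0,"rz":0,"grip":0},{"x":0,"y":0,"z":-15,"rx":0,"ry":0,"rz":0,"grip":0},{"x":0,"y":0,"z":-15,"rx":0,"ry":0,"rz":0,"grip":0}]' 60
```

```text
time: 4.37
eef_pos: [0.4897, -0.3025, 0.012]
tcp_rot: [0.563, 0.826, -0.0, 0.001]
contact_force: [1.7, -1.3, -1.8]
opening: 0.161
finger_force: 39.3
time: 5.2
eef_pos: [0.4882, -0.3013, 0.0589]
tcp_rot: [0.564, 0.826, 0.0, -0.001]
contact_force: [-0.1, -0.1, -3.7]
opening: 0.15
finger_force: 62.5
```

```bash
cat >>h.py <<'E'
def place(h,u=.010,v=0): return MID+u*U+v*Y+(.012+h)*N
E
python3 -m creep '[{"x":0,"y":0,"z":-20,"rx":0,"ry":0,"rz":0,"grip":0},{"x":0,"y":0,"z":-25,"rx":0,"ry":0,"rz":0,"grip":0},{"x":0,"y":0,"z":-25,"rx":0,"ry":0,"rz":0,"grip":0},{"x":0,"y":0,"z":-25,"rx":0,"ry":0,"rz":0,"grip":0},{"x":0,"y":0,"z":-25,"rx":0,"ry":0,"rz":0,"grip":0},{"x":0,"y":0,"z":-25,"rx":0,"ry":0,"rz":0,"grip":0},{"x":0,"y":0,"z":-20,"rx":0,"ry":0,"rz":0,"grip":0},{"x":0,"y":0,"z":-10,"rx":0,"ry":0,"rz":0,"grip":0},{"x":0,"y":0,"z":0,"rx":0,"ry":0,"rz":0,"grip":0},{"x":0,"y":0,"z":0,"rx":0,"ry":0,"rz":0,"grip":0}]'
python3 -c "
from h import *
from plant import ctrl
plan(ctrl.get_state(),place(.1),HANGR);print(place(.1))"
```

```text
time: 6.03
eef_pos: [0.4887, -0.3018, 0.2336]
tcp_rot: [0.564, 0.826, 0.0, -0.0]
contact_force: [-0.7, 0.3, -3.6]
opening: 0.152
finger_force: 62.6
t 6.03 turn [-24.37  -6.98  31.38] shift [385.4   7.3  45.9] shift before [313.4 225.7  38.6] F [-0.67  0.3  -3.65] open 0.152 ff 62.6
[0.58449163 0.07242701 0.19511327]
```

```bash
python3 -m creep '[{"x":0,"y":0,"z":0,"rx":-2.44,"ry":-0.7,"rz":3.14,"grip":0},{"x":0,"y":0,"z":0,"rx":-2.44,"ry":-0.7,"rz":3.14,"grip":0},{"x":0,"y":0,"z":0,"rx":-2.44,"ry":-0.7,"rz":3.14,"grip":0},{"x":0,"y":0,"z":0,"rx":-2.44,"ry":-0.7,"rz":3.14,"grip":0},{"x":0,"y":0,"z":0,"rx":-2.44,"ry":-0.7,"rz":3.14,"grip":0},{"x":0,"y":0,"z":0,"rx":-2.44,"ry":-0.7,"rz":3.14,"grip":0},{"x":0,"y":0,"z":0,"rx":-2.44,"ry":-0.7,"rz":3.14,"grip":0},{"x":0,"y":0,"z":0,"rx":-2.44,"ry":-0.7,"rz":3.14,"grip":0},{"x":0,"y":0,"z":0,"rx":-2.44,"ry":-0.7,"rz":3.14,"grip":0},{"x":0,"y":0,"z":0,"rx":-2.44,"ry":-0.7,"rz":3.14,"grip":0}]'
python3 -m creep '[{"x":15,"y":0.7,"z":0,"rx":0,"ry":0,"rz":0,"grip":0},{"x":30,"y":0.7,"z":0,"rx":0,"ry":0,"rz":0,"grip":0},{"x":35,"y":0.7,"z":0,"rx":0,"ry":0,"rz":0,"grip":0},{"x":35,"y":0.7,"z":0,"rx":0,"ry":0,"rz":0,"grip":0},{"x":35,"y":0.7,"z":0,"rx":0,"ry":0,"rz":0,"grip":0},{"x":35,"y":0.7,"z":0,"rx":0,"ry":0,"rz":0,"grip":0},{"x":35,"y":0.7,"z":0,"rx":0,"ry":0,"rz":0,"grip":0},{"x":35,"y":0.8,"z":0,"rx":0,"ry":0,"rz":0,"grip":0},{"x":35,"y":0.8,"z":0,"rx":0,"ry":0,"rz":0,"grip":0},{"x":30,"y":0.8,"z":0,"rx":0,"ry":0,"rz":0,"grip":0}]'
python3 -m creep '[{"x":30,"y":0,"z":5,"rx":0,"ry":0,"rz":0,"grip":0},{"x":20,"y":0,"z":10,"rx":0,"ry":0,"rz":0,"grip":0},{"x":10,"y":0,"z":10,"rx":0,"ry":0,"rz":0,"grip":0},{"x":5,"y":0,"z":10,"rx":0,"ry":0,"rz":0,"grip":0},{"x":0,"y":0,"z":8,"rx":0,"ry":0,"rz":0,"grip":0},{"x":0,"y":0,"z":2,"rx":0,"ry":0,"rz":0,"grip":0},{"x":0,"y":0,"z":0,"rx":0,"ry":0,"rz":0,"grip":0},{"x":0,"y":0,"z":0,"rx":0,"ry":0,"rz":0,"grip":0},{"x":0,"y":0,"z":0,"rx":0,"ry":0,"rz":0,"grip":0},{"x":0,"y":0,"z":0,"rx":0,"ry":0,"rz":0,"grip":0}]'
python3 - <<'E'
from h import *
from plant import ctrl,optics
plan(ctrl.get_state(),place(.06),HANGR)
a=[]
for n in("side","top"):
    d=optics.read_camera(n);np.savez(f"{n}1.npz",**{k:np.array(v) for k,v in d.items()});im=d["color"]
    a.append(cv2.resize(im[120:270,200:350] if n=="side" else im[100:250,180:330],(400,400)))
cv2.imwrite("pics/m3.png",np.hstack(a))
E
```

```text
time: 6.87
eef_pos: [0.4876, -0.3009, 0.2305]
tcp_rot: [0.752, 0.623, 0.139, 0.165]
contact_force: [-0.4, 0.5, -4.2]
opening: 0.159
finger_force: 62.6
time: 7.7
eef_pos: [0.552, 0.0139, 0.2335]
tcp_rot: [0.751, 0.625, 0.137, 0.164]
contact_force: [0.7, -1.6, -4.2]
opening: 0.155
finger_force: 62.6
time: 8.53
eef_pos: [0.5849, 0.0711, 0.1971]
tcp_rot: [0.751, 0.624, 0.139, 0.167]
contact_force: [-0.7, -0.2, -4.8]
opening: 0.155
finger_force: 62.4
t 8.53 turn [ 0.14  0.04 -0.07] shift [ 1.2 -1.4 41.6] shift before [ 1.2 -1.6 41.6] F [-0.67 -0.23 -4.79] open 0.155 ff 62.4
```

View pics/m3.png

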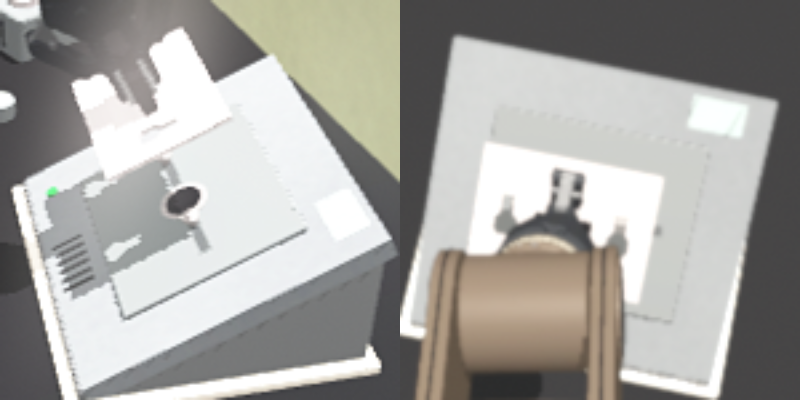

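The cover is held flat above the seat: in the top view its uphill corners are at crop (485,142) and (663,176); in the side view they are at (183,28) and (231,118), with the studs hidden or partly hidden.

```bash
cat >>h.py <<'E'
def edge(g,p,q,k=8,w=3):
    """subpixel straight edge near p-q: strongest gradient across sampled normals, then a robust line"""
    p,q=np.array(p,float),np.array(q,float);d=(q-p)/np.linalg.norm(q-p);n=np.array([-d[1],d[0]])
    o=np.arange(-w,w+.01,.1);pts=[]
    G=cv2.GaussianBlur(g.astype(np.float32),(0,0),.7)
    for s in np.linspace(.12,.88,30):
        c=p+s*(q-p)+o[:,None]*n
        v=cv2.remap(G,c[:,:1].astype(np.float32),c[:,1:].astype(np.float32),cv2.INTER_CUBIC)[:,0]
        e=np.abs(np.gradient(v))**2;pts.append(c[0]+n*((e*(o+w)).sum()/e.sum()))
    l=cv2.fitLine(np.float32(pts),cv2.DIST_HUBER,0,.01,.01).ravel()
    r=np.abs((np.array(pts)-l[2:])@np.array([-l[1],l[0]]));return l[2:],l[:2],r.mean()
def meet(a,b):
    s=np.linalg.solve(np.c_[a[1],-b[1]],b[0]-a[0]);return a[0]+s[0]*a[1]
E
python3 - <<'E'
from h import *
from plant import ctrl
np.set_printoptions(precision=4,suppress=True)
T,S=cam("top",1),cam("side",1);gt=cv2.cvtColor(T["color"],6);gs=cv2.cvtColor(S["color"],6)
f=lambda x,y:(180+x/2.667-.3,100+y/2.667-.3); h=lambda x,y:(200+x/2.667-.3,120+y/2.667-.3)
tu=edge(gt,f(485,142),f(663,176));tl=edge(gt,f(485,142),f(468,250));tr=edge(gt,f(663,176),f(638,300))
su=edge(gs,h(183,28),h(231,118));sr=edge(gs,h(231,118),h(105,176))
L,Rr=meet(tu,tl),meet(tu,tr);SR=meet(su,sr);print(L,Rr,SR,[e[2] for e in(tu,tl,tr,su,sr)])
X,e=tri(T,Rr,S,SR);print("UR corner",X,e)
s=ctrl.get_state();R=Rn.from_quat(s["tcp_rot"]).as_matrix();z=-R[:,2];u=R[:,1];y=R[:,0]
O=s["eef_pos"]-.012*z
for sg,px in((1,L),(-1,Rr)):
    P=O+.055*u+sg*.075*y+.005*z
    # measured point: ray onto plane of cover top
    C,v=ray(T,px);M=C+v*((P-C)@z)/(v@z);d=M-P;print(sg,"pred",P,"meas",M,"du,dy mm",d@u*1e3,d@y*1e3)
P=O+.055*u-.075*y+.005*z;d=X-P;print("tri d u,y,z",d@u*1e3,d@y*1e3,d@z*1e3)
C,v=ray(S,SR);M=C+v*((P-C)@z)/(v@z);d=M-P;print("side du,dy",d@u*1e3,d@y*1e3)
E
```

```text
[362.1147 152.759 ] [427.8661 165.7355] [286.7957 163.1763] [np.float64(0.8504980659848376), np.float64(1.1837927890943511), np.float64(0.48245352774857586), np.float64(0.1208338094434718), np.float64(0.16469139155821136)]
UR corner [ 0.5394 -0.2449  0.3914] 0.08960486017990876
1 pred [0.6505 0.1355 0.2141] meas [ 0.6508 -0.1898  0.2422] du,dy mm 66.192195518588 -319.6883127150174
-1 pred [ 0.623  -0.012   0.2141] meas [ 0.6249 -0.3318  0.2425] du,dy mm 66.76822821845755 -314.06408248986725
tri d u,y,z 39.515924488655656 -244.32117552004266 177.29639567224248
side du,dy 2.3671444892214444 -0.5492058345080378
```

```bash
cat >m.py <<'E'
from h import *
from plant import ctrl
np.set_printoptions(precision=4,suppress=True)
T,S=cam("top",1),cam("side",1);gt=cv2.cvtColor(T["color"],6);gs=cv2.cvtColor(S["color"],6)
f=lambda x,y:(180+(x-400)/2.667-.3,100+y/2.667-.3); h=lambda x,y:(200+x/2.667-.3,120+y/2.667-.3)
tu=edge(gt,f(485,142),f(663,176));tl=edge(gt,f(485,142),f(468,250));tr=edge(gt,f(663,176),f(638,300))
su=edge(gs,h(183,28),h(231,118));sr=edge(gs,h(231,118),h(105,176))
L,Rr=meet(tu,tl),meet(tu,tr);SR=meet(su,sr);print(L,Rr,SR,[e[2] for e in(tu,tl,tr,su,sr)])
X,e=tri(T,Rr,S,SR);print("UR corner",X,e)
s=ctrl.get_state();R=Rn.from_quat(s["tcp_rot"]).as_matrix();z=-R[:,2];u=R[:,1];y=R[:,0]
O=s["eef_pos"]-.012*z
for sg,px in((1,L),(-1,Rr)):
    P=O+.055*u+sg*.075*y+.005*z
    C,v=ray(T,px);M=C+v*((P-C)@z)/(v@z);d=M-P;print(sg,"top du,dy mm",d@u*1e3,d@y*1e3)
P=O+.055*u-.075*y+.005*z;d=X-P;print("tri d u,y,z",d@u*1e3,d@y*1e3,d@z*1e3)
C,v=ray(S,SR);M=C+v*((P-C)@z)/(v@z);d=M-P;print("side du,dy",d@u*1e3,d@y*1e3)
E
python3 m.py
```

```text
[211.2839 152.2681] [279.0193 165.7167] [286.7957 163.1763] [np.float64(0.02750408346106104), np.float64(0.04372244199496814), np.float64(0.019890055680394047), np.float64(0.1208338094434718), np.float64(0.16469139155821136)]
UR corner [ 0.6253 -0.0122  0.2145] 0.00010751227362471524
1 top du,dy mm 1.8324820757624327 2.7966464189891638
-1 top du,dy mm 2.3844389298871334 0.27961689949110224
tri d u,y,z 2.3390915365441978 0.250348863885114 -0.5858305213587662
side du,dy 2.3671444892214444 -0.5492058345080378
```

```bash
python3 -m creep '[{"x":0,"y":-3.5,"z":8,"rx":0.14,"ry":0,"rz":0,"grip":0},{"x":0,"y":0,"z":14,"rx":0,"ry":0,"rz":0,"grip":0},{"x":0,"y":0,"z":16,"rx":0,"ry":0,"rz":0,"grip":0},{"x":0,"y":0,"z":16,"rx":0,"ry":0,"rz":0,"grip":0},{"x":0,"y":0,"z":14,"rx":0,"ry":0,"rz":0,"grip":0},{"x":0,"y":0,"z":10,"rx":0,"ry":0,"rz":0,"grip":0},{"x":0,"y":0,"z":5,"rx":0,"ry":0,"rz":0,"grip":0},{"x":0,"y":0,"z":2,"rx":0,"ry":0,"rz":0,"grip":0},{"x":0,"y":0,"z":0,"rx":0,"ry":0,"rz":0,"grip":0},{"x":0,"y":0,"z":0,"rx":0,"ry":0,"rz":0,"grip":0}]'
python3 - <<'E'
from h import *
from plant import ctrl,optics
plan(ctrl.get_state(),place(.015),HANGR)
a=[]
for n in("side","top"):
    d=optics.read_camera(n);np.savez(f"{n}1.npz",**{k:np.array(v) for k,v in d.items()});im=d["color"]
    a.append(cv2.resize(im[120:270,200:350] if n=="side" else im[100:250,180:330],(400,400)))
cv2.imwrite("pics/m4.png",np.hstack(a))
E
```

```text
time: 9.47
eef_pos: [0.6171, 0.0659, 0.1184]
tcp_rot: [0.751, 0.624, 0.138, 0.166]
contact_force: [1.1, -0.5, -3.0]
opening: 0.152
finger_force: 62.5
t 9.47 turn [-0.01  0.02 -0.01] shift [0.5 2.3 1.4] shift before [0.5 2.3 1.4] F [ 1.07 -0.53 -3.02] open 0.152 ff 62.5
```

View pics/m4.png

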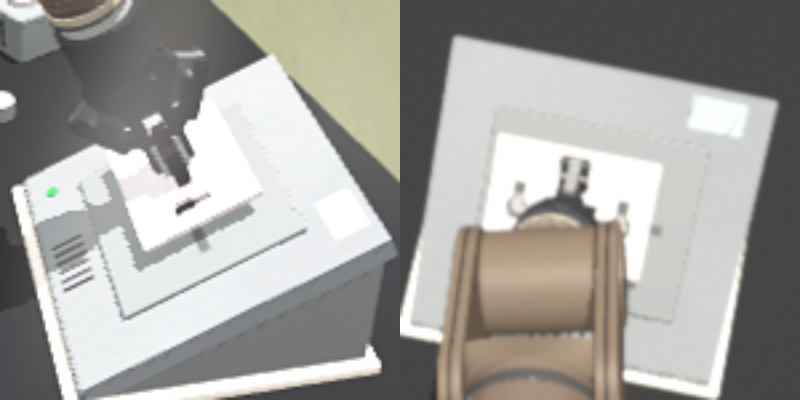

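The cover hovers about 5 mm above the stud heads: top-view corners at crop (498,132) and (662,165), side-view right corner at (263,190).

```bash
sed -i 's/f(485,142)/f(498,132)/g;s/f(663,176)/f(662,165)/g;s/f(468,250)/f(484,220)/;s/f(638,300)/f(639,275)/;s/h(183,28),h(231,118)/h(222,112),h(263,188)/;s/h(231,118),h(105,176)/h(263,188),h(147,247)/' m.py; cat >>m.py <<'E'
for sg,px in((1,L),(-1,Rr)):   # relative to stud pair
    Q=MID+.010*U+.055*U+sg*.075*Y+(.005+.016)*N
    C,v=ray(T,px);M=C+v*((Q-C)@N)/(v@N);d=M-Q;print(sg,"top vs studs du,dy mm",d@U*1e3,d@Y*1e3)
E
python3 m.py
```

```text
[216.2287 148.8495] [278.4276 160.969 ] [298.3894 191.5324] [np.float64(0.26587925168611726), np.float64(0.11531958522461609), np.float64(0.02957987469242123), np.float64(0.09882664323331401), np.float64(0.10747629915732528)]
UR corner [ 0.6579 -0.0176  0.1351] 0.0005838060590815942
1 top du,dy mm 1.554747675926436 2.8363751973300904
-1 top du,dy mm 2.522154140776721 0.3496231325295009
tri d u,y,z 1.9818550817997205 0.3404981192234633 -1.587323428134856
side du,dy 1.647426076017952 -1.4009943125337587
1 top vs studs du,dy mm -0.5951794937657732 2.48372968455352
-1 top vs studs du,dy mm 0.3464447564069685 -0.11647508243621997
```

```bash
python3 -m creep '[{"x":-1.2,"y":1.4,"z":0,"rx":0,"ry":0,"rz":0,"grip":0},{"x":0,"y":0,"z":1,"rx":0,"ry":0,"rz":0,"grip":0},{"x":0,"y":0,"z":1,"rx":0,"ry":0,"rz":0,"grip":0},{"x":0,"y":0,"z":0,"rx":0,"ry":0,"rz":0,"grip":0},{"x":0,"y":0,"z":0,"rx":0,"ry":0,"rz":0,"grip":0},{"x":0,"y":0,"z":0,"rx":0,"ry":0,"rz":0,"grip":0},{"x":0,"y":0,"z":0,"rx":0,"ry":0,"rz":0,"grip":0},{"x":0,"y":0,"z":0,"rx":0,"ry":0,"rz":0,"grip":0},{"x":0,"y":0,"z":0,"rx":0,"ry":0,"rz":0,"grip":0},{"x":0,"y":0,"z":0,"rx":0,"ry":0,"rz":0,"grip":0}]'
python3 - <<'E'
from h import *
from plant import ctrl,optics
plan(ctrl.get_state(),place(.015),HANGR)
im=optics.read_camera("top")["color"];d=optics.read_camera("side")
np.savez("side2.npz",**{k:np.array(v) for k,v in d.items()})
a=cv2.resize(im[145:195,205:288],(800,482),interpolation=cv2.INTER_CUBIC)
cv2.imwrite("pics/m5.png",a)
# predicted hole centres/stud tops in px
s=ctrl.get_state();R=Rn.from_quat(s["tcp_rot"]).as_matrix();T=cam("top")
k=800/83
for sg in(1,-1):
    X=s["eef_pos"]+.012*R[:,2]-.010*R[:,1]+sg*.048*R[:,0]-.005*R[:,2]
    p=proj(T,X);q=proj(T,MID+sg*.048*Y+.011*N);print("hole",(p-[205,145])*k,"stud",(q-[205,145])*k)
E
```

```text
time: 10.4
eef_pos: [0.6186, 0.0643, 0.1164]
tcp_rot: [0.751, 0.624, 0.138, 0.166]
contact_force: [-0.1, -0.1, -3.7]
opening: 0.152
finger_force: 62.5
t 10.4 turn [-0.08  0.03 -0.01] shift [ 1.8  1.5 -1.1] shift before [ 1.8  1.5 -1.1] F [-0.12 -0.12 -3.74] open 0.152 ff 62.5
hole [186.25774473 313.7665792 ] stud [184.17614474 300.60996751]
hole [556.21344834 388.57297839] stud [551.54980315 374.76298513]
```

View pics/m5.png

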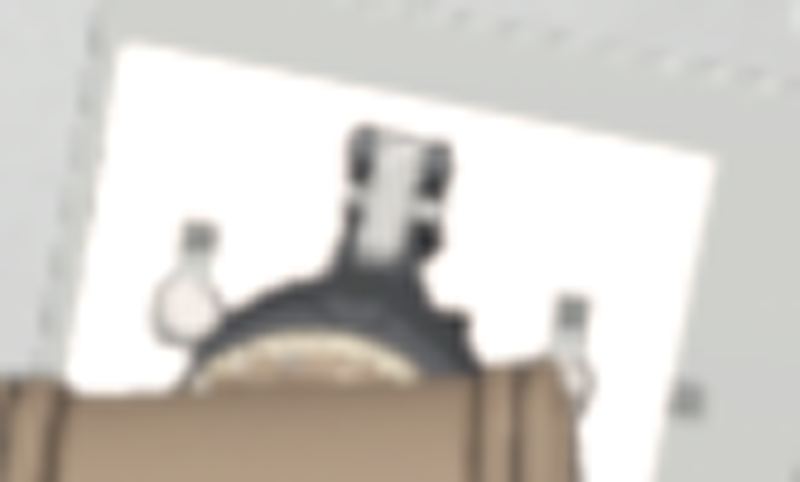

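The left keyhole's large end, centred near (187,305), shows the bright stud head concentric in it (gaps of about 7 px both sides); the right one looks the same. The fit is lined up, so I descend gently.

```bash
python3 -m creep '[{"x":0,"y":0,"z":0.7,"rx":0,"ry":0,"rz":0,"grip":0},{"x":0,"y":0,"z":0.7,"rx":0,"ry":0,"rz":0,"grip":0},{"x":0,"y":0,"z":0.7,"rx":0,"ry":0,"rz":0,"grip":0},{"x":0,"y":0,"z":0.7,"rx":0,"ry":0,"rz":0,"grip":0},{"x":0,"y":0,"z":0.7,"rx":0,"ry":0,"rz":0,"grip":0},{"x":0,"y":0,"z":0.7,"rx":0,"ry":0,"rz":0,"grip":0},{"x":0,"y":0,"z":0.7,"rx":0,"ry":0,"rz":0,"grip":0},{"x":0,"y":0,"z":0.6,"rx":0,"ry":0,"rz":0,"grip":0},{"x":0,"y":0,"z":0,"rx":0,"ry":0,"rz":0,"grip":0},{"x":0,"y":0,"z":0,"rx":0,"ry":0,"rz":0,"grip":0}]'
python3 -c "
from h import *
from plant import ctrl
s=ctrl.get_state();plan(s,place(0),HANGR);print('N',s['contact_force']@N,'U',s['contact_force']@U,'Y',s['contact_force']@Y,s['wrist_torque'])"
```

```text
time: 11.33
eef_pos: [0.6208, 0.0638, 0.1114]
tcp_rot: [0.751, 0.624, 0.138, 0.166]
contact_force: [-0.7, 1.0, -4.1]
opening: 0.156
finger_force: 62.5
t 11.33 turn [-0.09  0.03 -0.01] shift [1.8 1.6 8.3] shift before [1.8 1.6 8.3] F [-0.74  1.01 -4.15] open 0.156 ff 62.5
N -3.3741309359483154 U -2.5792022210734036 Y 0.8594778576971085 [ 0.09277315  0.44476838 -0.04609047]
```

```bash
python3 -m creep '[{"x":0,"y":0,"z":0.7,"rx":0,"ry":0,"rz":0,"grip":0},{"x":0,"y":0,"z":0.7,"rx":0,"ry":0,"rz":0,"grip":0},{"x":0,"y":0,"z":0.7,"rx":0,"ry":0,"rz":0,"grip":0},{"x":0,"y":0,"z":0.7,"rx":0,"ry":0,"rz":0,"grip":0},{"x":0,"y":0,"z":0.7,"rx":0,"ry":0,"rz":0,"grip":0},{"x":0,"y":0,"z":0.7,"rx":0,"ry":0,"rz":0,"grip":0},{"x":0,"y":0,"z":0.7,"rx":0,"ry":0,"rz":0,"grip":0},{"x":0,"y":0,"z":0.6,"rx":0,"ry":0,"rz":0,"grip":0},{"x":0,"y":0,"z":0,"rx":0,"ry":0,"rz":0,"grip":0},{"x":0,"y":0,"z":0,"rx":0,"ry":0,"rz":0,"grip":0}]'
python3 -c "
from h import *
from plant import ctrl
s=ctrl.get_state();plan(s,place(0),HANGR);print('N',s['contact_force']@N,'U',s['contact_force']@U,'Y',s['contact_force']@Y,s['wrist_torque'])"
```

```text
time: 12.17
eef_pos: [0.6231, 0.0634, 0.1064]
tcp_rot: [0.751, 0.624, 0.138, 0.166]
contact_force: [-0.7, 0.0, -3.1]
opening: 0.15
finger_force: 62.5
t 12.17 turn [-0.09  0.03 -0.01] shift [1.8 1.6 2.8] shift before [1.8 1.6 2.8] F [-0.74  0.02 -3.05] open 0.15 ff 62.5
N -2.45997423834735 U -1.9492062708846905 Y -0.11335877032910335 [0.09283034 0.48836179 0.01708048]
```

```bash
python3 -m creep '[{"x":0,"y":0,"z":0.4,"rx":0,"ry":0,"rz":0,"grip":0},{"x":0,"y":0,"z":0.4,"rx":0,"ry":0,"rz":0,"grip":0},{"x":0,"y":0,"z":0.4,"rx":0,"ry":0,"rz":0,"grip":0},{"x":0,"y":0,"z":0.4,"rx":0,"ry":0,"rz":0,"grip":0},{"x":0,"y":0,"z":0.4,"rx":0,"ry":0,"rz":0,"grip":0},{"x":0,"y":0,"z":0.4,"rx":0,"ry":0,"rz":0,"grip":0},{"x":0,"y":0,"z":0.4,"rx":0,"ry":0,"rz":0,"grip":0},{"x":0,"y":0,"z":0,"rx":0,"ry":0,"rz":0,"grip":0},{"x":0,"y":0,"z":0,"rx":0,"ry":0,"rz":0,"grip":0},{"x":0,"y":0,"z":0,"rx":0,"ry":0,"rz":0,"grip":0}]'
python3 -c "
from h import *
from plant import ctrl
s=ctrl.get_state();plan(s,place(0),HANGR);print('N',s['contact_force']@N,'U',s['contact_force']@U,'Y',s['contact_force']@Y,s['wrist_torque'])"
```

```text
time: 13.0
eef_pos: [0.6243, 0.0632, 0.104]
tcp_rot: [0.751, 0.624, 0.138, 0.166]
contact_force: [-2.1, -0.0, -2.3]
opening: 0.155
finger_force: 62.9
t 13.0 turn [-0.08  0.03 -0.01] shift [1.8 1.5 0.2] shift before [1.8 1.5 0.2] F [-2.07 -0.04 -2.32] open 0.155 ff 62.9
N -1.2500619117534009 U -2.8164267148358344 Y -0.4182385360673892 [ 0.03145479  0.52959114 -0.05660298]
```

```bash
python3 -m creep '[{"x":0,"y":0,"z":0.3,"rx":0,"ry":0,"rz":0,"grip":0},{"x":0,"y":0,"z":0.3,"rx":0,"ry":0,"rz":0,"grip":0},{"x":0,"y":0,"z":0.3,"rx":0,"ry":0,"rz":0,"grip":0},{"x":0,"y":0,"z":0.3,"rx":0,"ry":0,"rz":0,"grip":0},{"x":0,"y":0,"z":0,"rx":0,"ry":0,"rz":0,"grip":0},{"x":0,"y":0,"z":0,"rx":0,"ry":0,"rz":0,"grip":0},{"x":0,"y":0,"z":0,"rx":0,"ry":0,"rz":0,"grip":0},{"x":0,"y":0,"z":0,"rx":0,"ry":0,"rz":0,"grip":0},{"x":0,"y":0,"z":0,"rx":0,"ry":0,"rz":0,"grip":0},{"x":0,"y":0,"z":0,"rx":0,"ry":0,"rz":0,"grip":0}]'
python3 -c "
from h import *
from plant import ctrl
s=ctrl.get_state();plan(s,place(0),HANGR);print('N',s['contact_force']@N,'U',s['contact_force']@U,'Y',s['contact_force']@Y,s['wrist_torque'])"
```

```text
time: 13.83
eef_pos: [0.6247, 0.0632, 0.103]
tcp_rot: [0.751, 0.624, 0.138, 0.166]
contact_force: [-5.9, 0.9, 1.6]
opening: 0.152
finger_force: 63.5
t 13.83 turn [-0.09  0.03 -0.  ] shift [ 1.8  1.6 -0.9] shift before [ 1.8  1.6 -0.9] F [-5.95  0.91  1.57] open 0.152 ff 63.5
N 3.9682709453264744 U -4.786292349571163 Y -0.187889577015945 [-0.02563854  0.6396472  -0.05640005]
```

```bash
python3 -m creep '[{"x":0,"y":-0.8,"z":-0.5,"rx":0,"ry":0,"rz":0,"grip":0},{"x":0,"y":-1.2,"z":0,"rx":0,"ry":0,"rz":0,"grip":0},{"x":0,"y":-1.2,"z":0,"rx":0,"ry":0,"rz":0,"grip":0},{"x":0,"y":-1.2,"z":0,"rx":0,"ry":0,"rz":0,"grip":0},{"x":0,"y":-1.2,"z":0,"rx":0,"ry":0,"rz":0,"grip":0},{"x":0,"y":-1.2,"z":0,"rx":0,"ry":0,"rz":0,"grip":0},{"x":0,"y":-1.2,"z":0,"rx":0,"ry":0,"rz":0,"grip":0},{"x":0,"y":0,"z":0,"rx":0,"ry":0,"rz":0,"grip":0},{"x":0,"y":0,"z":0,"rx":0,"ry":0,"rz":0,"grip":0},{"x":0,"y":0,"z":0,"rx":0,"ry":0,"rz":0,"grip":0}]'
cat > f.py <<'E'
from h import *
from plant import ctrl
s=ctrl.get_state();plan(s,place(0),HANGR);print('N',s['contact_force']@N,'U',s['contact_force']@U,'Y',s['contact_force']@Y,s['wrist_torque'])
E
python3 f.py
```

```text
time: 14.67
eef_pos: [0.6176, 0.0644, 0.1001]
tcp_rot: [0.751, 0.624, 0.138, 0.166]
contact_force: [0.7, -0.1, 2.0]
opening: 0.157
finger_force: 63.3
t 14.67 turn [-0.04  0.02 -0.01] shift [ 1.8  9.3 -0.5] shift before [ 1.8  9.3 -0.5] F [ 0.67 -0.11  1.95] open 0.157 ff 63.3
N 1.4854908604395671 U 1.436745741498943 Y 0.014693159398893582 [-0.16133332  0.03241821 -0.02396399]
```

```bash
python3 -m creep '[{"x":0,"y":-1.2,"z":0,"rx":0,"ry":0,"rz":0,"grip":0},{"x":0,"y":-1.2,"z":0,"rx":0,"ry":0,"rz":0,"grip":0},{"x":0,"y":-1.2,"z":0,"rx":0,"ry":0,"rz":0,"grip":0},{"x":0,"y":-1.2,"z":0,"rx":0,"ry":0,"rz":0,"grip":0},{"x":0,"y":-1.2,"z":0,"rx":0,"ry":0,"rz":0,"grip":0},{"x":0,"y":-1.2,"z":0,"rx":0,"ry":0,"rz":0,"grip":0},{"x":0,"y":-1.2,"z":0,"rx":0,"ry":0,"rz":0,"grip":0},{"x":0,"y":-1.2,"z":0,"rx":0,"ry":0,"rz":0,"grip":0},{"x":0,"y":0,"z":0,"rx":0,"ry":0,"rz":0,"grip":0},{"x":0,"y":0,"z":0,"rx":0,"ry":0,"rz":0,"grip":0}]'
python3 f.py
python3 -m creep '[{"x":0,"y":-0.5,"z":0,"rx":0,"ry":0,"rz":0,"grip":0},{"x":0,"y":-0.5,"z":0,"rx":0,"ry":0,"rz":0,"grip":0},{"x":0,"y":-0.5,"z":0,"rx":0,"ry":0,"rz":0,"grip":0},{"x":0,"y":-0.5,"z":0,"rx":0,"ry":0,"rz":0,"grip":0},{"x":0,"y":0,"z":0,"rx":0,"ry":0,"rz":0,"grip":0},{"x":0,"y":0,"z":0,"rx":0,"ry":0,"rz":0,"grip":0},{"x":0,"y":0,"z":0,"rx":0,"ry":0,"rz":0,"grip":0},{"x":0,"y":0,"z":0,"rx":0,"ry":0,"rz":0,"grip":0},{"x":0,"y":0,"z":0,"rx":0,"ry":0,"rz":0,"grip":0},{"x":0,"y":0,"z":0,"rx":0,"ry":0,"rz":0,"grip":0}]'
python3 f.py
```

```text
time: 15.5
eef_pos: [0.6086, 0.0661, 0.0957]
tcp_rot: [0.751, 0.624, 0.138, 0.166]
contact_force: [-1.1, -0.1, 1.8]
opening: 0.149
finger_force: 63.3
t 15.5 turn [-0.11  0.03 -0.01] shift [ 1.8 19.5 -0.6] shift before [ 1.8 19.5 -0.6] F [-1.1  -0.06  1.77] open 0.149 ff 63.3
N 2.052340778038105 U -0.22402719157851458 Y -0.2630611087006798 [-0.20230524 -0.06764819 -0.05069591]
time: 16.33
eef_pos: [0.6071, 0.0664, 0.095]
tcp_rot: [0.751, 0.624, 0.138, 0.166]
contact_force: [-0.0, 0.2, 1.6]
opening: 0.155
finger_force: 63.3
t 16.33 turn [-0.08  0.03 -0.01] shift [ 1.8 21.2 -0.6] shift before [ 1.8 21.2 -0.6] F [-0.02  0.24  1.59] open 0.155 ff 63.3
N 1.470095319523544 U 0.6167425872844572 Y 0.23340844879124983 [-0.19012371 -0.13957406 -0.0060731 ]
```

```bash
python3 -m creep '[{"x":0,"y":-0.4,"z":0,"rx":0,"ry":0,"rz":0,"grip":0},{"x":0,"y":-0.4,"z":0,"rx":0,"ry":0,"rz":0,"grip":0},{"x":0,"y":-0.4,"z":0,"rx":0,"ry":0,"rz":0,"grip":0},{"x":0,"y":-0.4,"z":0,"rx":0,"ry":0,"rz":0,"grip":0},{"x":0,"y":0,"z":0,"rx":0,"ry":0,"rz":0,"grip":0},{"x":0,"y":0,"z":0,"rx":0,"ry":0,"rz":0,"grip":0},{"x":0,"y":0,"z":0,"rx":0,"ry":0,"rz":0,"grip":0},{"x":0,"y":0,"z":0,"rx":0,"ry":0,"rz":0,"grip":0},{"x":0,"y":0,"z":0,"rx":0,"ry":0,"rz":0,"grip":0},{"x":0,"y":0,"z":0,"rx":0,"ry":0,"rz":0,"grip":0}]'
python3 f.py
```

```text
time: 17.17
eef_pos: [0.6056, 0.0666, 0.0943]
tcp_rot: [0.751, 0.624, 0.138, 0.166]
contact_force: [0.3, 0.5, 1.7]
opening: 0.155
finger_force: 63.3
t 17.17 turn [-0.09  0.03 -0.01] shift [ 1.8 22.9 -0.6] shift before [ 1.8 22.9 -0.7] F [0.26 0.45 1.66] open 0.155 ff 63.3
N 1.4354625174368347 U 0.8568105219657796 Y 0.4899661860260335 [-0.27676489 -0.13071512 -0.02459555]
```

```bash
python3 -m creep '[{"x":0,"y":-0.3,"z":0,"rx":0,"ry":0,"rz":0,"grip":0},{"x":0,"y":-0.3,"z":0,"rx":0,"ry":0,"rz":0,"grip":0},{"x":0,"y":-0.3,"z":0,"rx":0,"ry":0,"rz":0,"grip":0},{"x":0,"y":-0.3,"z":0,"rx":0,"ry":0,"rz":0,"grip":0},{"x":0,"y":0,"z":0,"rx":0,"ry":0,"rz":0,"grip":0},{"x":0,"y":0,"z":0,"rx":0,"ry":0,"rz":0,"grip":0},{"x":0,"y":0,"z":0,"rx":0,"ry":0,"rz":0,"grip":0},{"x":0,"y":0,"z":0,"rx":0,"ry":0,"rz":0,"grip":0},{"x":0,"y":0,"z":0,"rx":0,"ry":0,"rz":0,"grip":0},{"x":0,"y":0,"z":0,"rx":0,"ry":0,"rz":0,"grip":0}]'
python3 f.py
```

```text
time: 18.0
eef_pos: [0.6051, 0.0668, 0.0942]
tcp_rot: [0.751, 0.624, 0.138, 0.166]
contact_force: [3.2, -1.1, 3.2]
opening: 0.153
finger_force: 63.2
t 18.0 turn [-0.01  0.02 -0.03] shift [ 1.8 23.4 -0.4] shift before [ 1.8 23.4 -0.4] F [ 3.17 -1.14  3.16] open 0.153 ff 63.2
N 1.4575707818314205 U 4.351402804177221 Y -0.5381771192565183 [-0.24836135 -0.44127528 -0.16089813]
```

The stop is felt (uphill force jumped to 4.4 N). Now I release and back off along the normal.

```bash
python3 -m creep '[{"x":0,"y":0.2,"z":0,"rx":0,"ry":0,"rz":0,"grip":0},{"x":0,"y":0,"z":0,"rx":0,"ry":0,"rz":0,"grip":0.2},{"x":0,"y":0,"z":0,"rx":0,"ry":0,"rz":0,"grip":0.3},{"x":0,"y":0,"z":0,"rx":0,"ry":0,"rz":0,"grip":0.4},{"x":0,"y":0,"z":0,"rx":0,"ry":0,"rz":0,"grip":0.5},{"x":0,"y":0,"z":0,"rx":0,"ry":0,"rz":0,"grip":0.6},{"x":0,"y":0,"z":0,"rx":0,"ry":0,"rz":0,"grip":0.6},{"x":0,"y":0,"z":0,"rx":0,"ry":0,"rz":0,"grip":0.6},{"x":0,"y":0,"z":-3,"rx":0,"ry":0,"rz":0,"grip":0.6},{"x":0,"y":0,"z":-5,"rx":0,"ry":0,"rz":0,"grip":0.6}]'
python3 f.py
python3 -m creep '[{"x":0,"y":0,"z":-8,"rx":0,"ry":0,"rz":0,"grip":0.6},{"x":0,"y":0,"z":-15,"rx":0,"ry":0,"rz":0,"grip":0.6},{"x":0,"y":0,"z":-20,"rx":0,"ry":0,"rz":0,"grip":0.6},{"x":0,"y":0,"z":-25,"rx":0,"ry":0,"rz":0,"grip":0.6},{"x":0,"y":0,"z":-25,"rx":0,"ry":0,"rz":0,"grip":0.6},{"x":0,"y":0,"z":-25,"rx":0,"ry":0,"rz":0,"grip":0.6},{"x":0,"y":0,"z":-20,"rx":0,"ry":0,"rz":0,"grip":0.6},{"x":0,"y":0,"z":-10,"rx":0,"ry":0,"rz":0,"grip":0.6},{"x":0,"y":0,"z":0,"rx":0,"ry":0,"rz":0,"grip":0.6},{"x":0,"y":0,"z":0,"rx":0,"ry":0,"rz":0,"grip":0.6}]'
python3 - <<'E'
from h import *
from plant import optics
a=[]
for n in("side","top"):
    im=optics.read_camera(n)["color"]
    a.append(cv2.resize(im[140:260,210:330] if n=="side" else im[120:240,190:310],(400,400),interpolation=cv2.INTER_CUBIC))
cv2.imwrite("pics/m6.png",np.hstack(a))
E
```

```text
time: 18.83
eef_pos: [0.601, 0.0674, 0.1008]
tcp_rot: [0.751, 0.624, 0.137, 0.166]
contact_force: [-0.4, -0.4, -0.6]
opening: 0.603
finger_force: 0.0
t 18.83 turn [-0.16  0.04 -0.01] shift [ 1.9 24.3  7.3] shift before [ 2.  24.3  7.2] F [-0.36 -0.4  -0.62] open 0.603 ff 0.0
N -0.44144453257321037 U -0.5132341817460351 Y -0.4554671995691305 [ 0.04985063  0.16203663 -0.01621875]
time: 19.67
eef_pos: [0.5401, 0.0789, 0.2358]
tcp_rot: [0.751, 0.624, 0.138, 0.166]
contact_force: [-0.5, -0.2, 0.6]
opening: 0.599
finger_force: 0.0
```

View pics/m6.png

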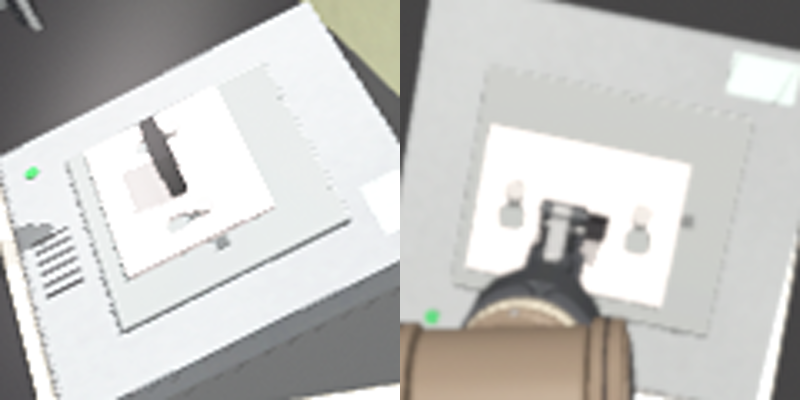

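The cover lies flat and square on the seat. Both stud heads, at (514,188) and (641,215), are at the uphill ends of the slots with the large ends empty below them, and the gripper is clear.

```bash
python3 -c "
from plant import sign_off
print(sign_off())"
```

```text
the job is handed in; nothing more can be done
None
```

The cover hangs flat and fully home on both studs, released with the gripper clear, and the job was handed in at about 20 s; measured forces stayed within roughly 10 N, the arm stayed clear of the cups and jar, and sign-off returned no verdict.

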